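Snap down a tub lid on the lever press

TASK

The lid of the take-away tub on the lever press still has two tabs standing up. Press both home with the press: pull the lever down through its full stroke on the tab under the shoe, ease it slowly back up, turn the turntable by its peg until the other standing tab is under the shoe, then pull and ease again, leaving the lever back up at rest. Never let the lever fly up, do not touch the tub itself with the gripper, and do not knock over the things around.

Things in the scene. Friction and masses are not known exactly. Their poses are not given: they have to be found in the camera images.
- press: Grey bench press fixed to the counter, base 345 x 220 x 28 mm. Origin at counter height on the turntable's vertical axis; x points to its column (its back), y to its left, z up; the lever is on its -y side. Its head covers x 28..196, y -30..30, z 170..260 mm.
- lever_pivot (a point): Point on the lever's pivot axis, at x 12, y 0, z 195 mm from the press's origin. The pivot axis runs along the press's x.
- handle (a point): Centre of the lever's black round handle bar, 30 mm in diameter, 90 mm long, lying along the press's x (45 mm either way of this point). It is 200 mm from the pivot axis and 40 mm further along the press's x than lever_pivot. At rest the lever points to the press's -y, 0.52 rad (30 degrees) above level.
- lever (a joint): Lever angle, rad: 0 at rest (up, on its stop), grows as the handle goes down, 0.91 at the bottom stop. A spring drives it up: 3 N at the handle near rest, 9 N at the bottom, 2 N more while a tab gives way (last third of the stroke). Let go, it flies up. Easing back means under 1.6 rad/s throughout; two seconds or more for the way up is good.
- turntable (a joint): Turntable angle, rad: 0 as it starts, grows clockwise seen from above, stiff enough to stay where it is left. At 0 tab_a is under the shoe; at 1.57 tab_b is under the shoe; within 0.15 rad is good. It turns from -0.25 to 2.2.
- peg_top (a point): Centre of the top of the turning peg: upright dark steel, 18 mm in diameter, 58 mm tall, top 103 mm above the counter, on the rim of the steel turntable (disc 250 mm in diameter, top 45 mm high), 112 mm from its axis. At turntable angle 0 it stands at the front right, 210 degrees counter-clockwise (from above) from the press's x.
- tub: Square take-away tub with its white lid on, 110 x 110 mm, 75 mm tall to the lid's top, 0.45 kg, standing loose between four low corner guides on the turntable, its underside 45 mm above the counter. Origin at the centre of its underside, x towards tab_a, y towards tab_b.
- tab_a_top (a point): Centre of the top of a white tab of the lid, 14 x 30 mm (tub's x by y), 46 mm from the lid's middle towards the tub's +x, its top up to 8 mm above the lid. The tabs on the other two sides are already flush.
- tab_a (a joint): How far that tab is pressed down, m: 0 to 0.0015 at the start (standing up), 0.008 at most (flush); one full lever stroke takes it to about 0.007. Gives way at about 7 N and stays where it is left.
- tab_b_top (a point): Centre of the top of a white tab of the lid, 30 x 14 mm (tub's x by y), 46 mm from the lid's middle towards the tub's +y, its top up to 8 mm above the lid. The tabs on the other two sides are already flush.
- tab_b (a joint): How far that tab is pressed down, m: 0 to 0.0015 at the start (standing up), 0.008 at most (flush); one full lever stroke takes it to about 0.007. Gives way at about 7 N and stays where it is left.
- spray: Bystander: upright clear spray bottle with white head, 180 mm tall, 54 mm in diameter, loose at the press's +y side, 190 to 220 mm from the turntable's axis. Origin under it.
- lid_pile: Bystander: loose low pile of round wooden lids, 60 mm in diameter, 36 mm tall, on the counter under the lever handle. Origin under it.
- cup_stack: Bystander: loose stack of paper cups, 164 mm tall, 80 mm in diameter, in a yellow holder right of the press. Origin under it.
- spoon_cup: Bystander: loose steel cup, 70 mm tall, 72 mm in diameter, left of the robot's front. Origin under it.
- shoe (a point): Centre of the underside of the steel pressing shoe, 18 x 38 mm (press's x by y), under the head at x 46, y 0 mm of the press; 150 mm high at rest. It goes straight down 32.4 mm per rad of lever, 29.5 mm in all.
There are look-alikes about, which are no part of the job. Leave any green, orange or pink look-alike of the tub alone.

How it is judged:
By the outcome, as a careful person would: the job done as asked, in the order asked, and still so for the second after the job is handed in, with the robot touching nothing.
It also fails if it takes over 64 s, if anything falls off the work surface, if the arm or the gripper's body presses on something with over 40 N, if the wrist force passes 120 N, or if a joint passes its speed limit or range.

ROBOT

A 6-joint arm with a two-finger parallel gripper is mounted at the origin on the work surface. World frame = base frame: x ahead of the robot, y to its left, z up, the work surface at z = 0. Lengths are in m, angles in rad, forces in N, time in s.
With the tool pointing down it reaches from about 0.425 to 0.95 m from the base axis. Payload 3.5 kg.
Tool frame: the origin (TCP) lies at the very end of the fingers, on their centre line; the grasp point (between the pads) lies 19 mm behind it (ctrl.pinch_z is the distance from the TCP to the grasp point, in m); z points along the fingers, y is the line along which they close (so a half turn about z gives the same grasp; the last joint's range is limited). The gripper opens to 85 mm and grips with 20 to 120 N. Pads are 22 mm wide; open, the fingers measure 114 mm over their backs; the gripper's body (76 mm by 85 mm) begins 54 mm behind the grasp point. The pads swing forward as they close: fully open they stand 13 mm farther back than shut.
Start: joints at [1.161, 0.286, 1.577, -0, 1.279, -0.15], TCP at [0.173, 0.652, 0.231] pointing down, gripper open.
Joint ranges: [-2.77, 2.77], [-0.9, 2.22], [0.21, 2.48], [-1.53, 4.67], [0.24, 2.81], [-2.84, 2.84]. Speed limits (rad/s): [2.79, 2.79, 3.14, 3.14, 3.14, 3.14].

INTERFACE

Orientations are given as a unit quaternion [x, y, z, w].
In Python, from plant import ctrl gives the robot as it stands. The module is installed in compiled form; this text tells all that it offers.
- The arm moves only by the shell command python3 -m crank 'ROWS' [OPENING] [FORCE]. ROWS is JSON, a list of rows, each a list of 6 numbers: the shift along the tool's x, y, z in cm, then the turn, a rotation vector about the tool's x, y, z in rad. In form: [[tx, ty, tz, rx, ry, rz], ...]. A call has 1 to 10 rows; each row is the pose to reach, as a shift and turn from the pose commanded when the call began, along the tool's axes at that moment; what a row does not reach only later rows make up. A row lasts 1/10 s, in which the tool goes at most 50 mm and 8.59 degrees, less where a joint would pass 70% of its speed; a pose out of reach is approached as far as the arm can. A call with a gripper value outside its range is refused whole. OPENING is the opening, from 0 (shut) to 1 (fully open), set as the call begins (- or left out, the last holds). The fingers move at their own pace and stop on an object; FORCE is the grip in N (left out, the last holds). Time passes only in rows, so rows that repeat a pose let the fingers close. It gives the time, the measured TCP pose, the force, the opening and the grip force at its end, in the units of the state.
- ctrl.get_state(): the state, without advancing time (a new reading comes with each control period).
- ctrl.read_camera(name): name is "scene" or "top" or "wrist"; returns (picture, depth): 480x640x3 uint8, blue, green, red; 480x640 float32, m along the optical axis (not along the pixel's ray), 0 where there is no reading.
- ctrl.camera_info(name): a dict with "K" (3x3 intrinsics, pixels), "k1" (the pictures are not rectified: a ray, as slopes to the right and down, at radius r is drawn at 1 + k1 r^2 times it, then the intrinsics apply), "origin" and "orientation" of the camera in the world. Camera axes: x right, y down, z forward; pixel columns grow to the right and rows downward; lengths in m; the calibration is good to about 2 mm. A picture is of the moment at which its call begins: read the wrist's pose just before it. camera_info takes no time and is no camera call; for the wrist camera it gives the pose at the moment of the call.
- ctrl.sign_off(): hands the job in; it is judged then, once.
The state is a dict: "time": time; "qpos": joint angles; "dq": joint speeds; "joint_efforts": joint torques, N m; "eef_pos": TCP position; "tcp_rot": TCP orientation; "contact_force": force on the tool from outside, world axes, zero at the start; "wrist_torque": the same for the moment, N m; "opening": opening from 0.0 (shut) to 1.0 (fully open); "finger_force": force on a finger pad.
Only numpy, scipy, OpenCV 4.12 (cv2) and the standard library are available. Lean on these libraries where they do the work, as an engineer would, in place of code of your own. Each camera call takes 0.05 s, during which the arm holds its last target. There are 200 camera calls.

## Working session

There is one attempt and no reset: what is moved stays moved. The work goes in short steps, Python scripts to look and compute and a shell command to move; the robot and the scene stay as the last step left them, time stands still between calls to the robot, and variables do not carry over. Pictures are saved under pics/ and viewed, at most 10 in all, crops included, and the job is handed in when it is done.

```bash
mkdir -p pics; cat > h.py <<'E'
import numpy as np, cv2
from plant import ctrl
from scipy.spatial.transform import Rotation as R
def cam(n):
    i=ctrl.camera_info(n); im,d=ctrl.read_camera(n); return im,d,i
def cloud(d,i):
    K=np.array(i["K"]);v,u=np.mgrid[0:480,0:640]
    dist=np.array([i["k1"],0,0,0,0.])
    p=cv2.undistortPoints(np.stack([u.ravel(),v.ravel()],1).astype(np.float64)[:,None],K,dist)[:,0]
    P=np.c_[p,np.ones(len(p))]*d.ravel()[:,None]
    o=i["orientation"]; M=R.from_quat(o).as_matrix() if np.size(o)==4 else np.array(o)
    return (P@M.T+np.array(i["origin"])).reshape(480,640,3)
E
python3 - <<'E'
from h import *
for n in("scene","top"):
    im,d,i=cam(n); cv2.imwrite(f"pics/{n}.png",im); np.savez(f"{n}.npz",im=im,d=d,P=cloud(d,i)); print(n,i)
print(ctrl.get_state())
E
```

```text
scene {'K': array([[525.60975596,   0.        , 317.12881513],
       [  0.        , 525.60975596, 236.37822769],
       [  0.        ,   0.        ,   1.        ]]), 'k1': -0.15854839553177794, 'origin': array([1.04386129, 0.10393778, 1.26254153]), 'orientation': array([ 0.60617093,  0.76414455, -0.17584115, -0.1331157 ])}
top {'K': array([[503.323384  ,   0.        , 315.84232499],
       [  0.        , 503.323384  , 235.83599946],
       [  0.        ,   0.        ,   1.        ]]), 'k1': -0.10823319432242214, 'origin': array([ 0.31660747, -0.00987276,  1.24311981]), 'orientation': array([ 0.713798  , -0.6942826 ,  0.0616359 , -0.06830157])}
{'time': 0.1, 'qpos': array([ 1.16096549e+00,  2.87094778e-01,  1.57802015e+00,  1.25093591e-05,
        1.27863196e+00, -1.50022581e-01]), 'dq': array([ 0.00041952, -0.00060283, -0.00572466, -0.00096106, -0.00302869,
        0.0015492 ]), 'joint_efforts': array([ 8.28360244e-04, -4.07294261e+01, -2.93699205e+01, -1.29828204e-04,
        3.33083866e-03, -1.99867195e-06]), 'eef_pos': array([0.17314727, 0.65179797, 0.23007937]), 'tcp_rot': array([ 1.29540798e-01,  9.91573508e-01, -1.03353886e-03, -3.03346747e-04]), 'contact_force': array([0.41009062, 0.56272699, 0.54834068]), 'wrist_torque': array([ 0.01486559,  0.03986705, -0.00918987]), 'finger_force': 0.0, 'opening': 0.9997701761639248}
```

View pics/scene.png

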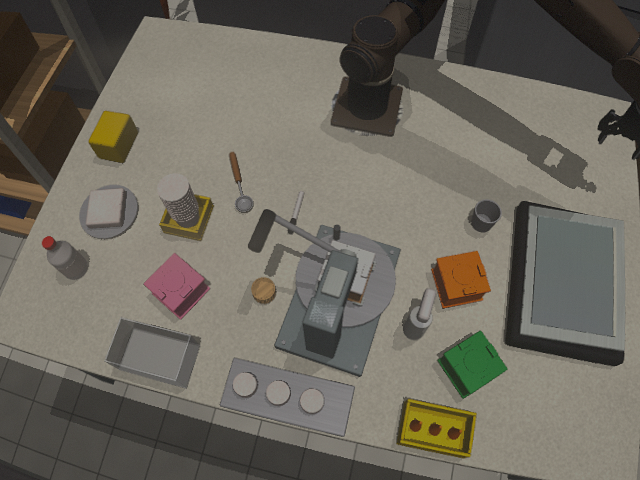

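View pics/top.png

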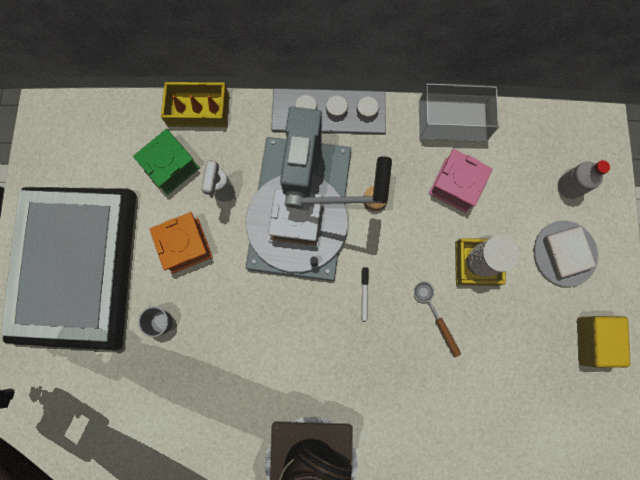

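The white-lid tub sits on the press turntable: top view disc about (297,222), peg (315,262), handle (383,180), head (300,150). The green, orange and pink tubs are look-alikes. The spray is at (218,182), lid pile (374,196), cup stack (490,258), and spoon cup (155,322).

```bash
python3 - <<'E'
from h import *
from scipy.optimize import least_squares
pts=[]
for n in("top","scene"):
    f=np.load(n+".npz");P=f["P"];im=f["im"]
    m=(abs(P[...,0]-.55)<.35)&(abs(P[...,1]-.0)<.35)
    # disc
    dm=(m&(abs(P[...,2]-.045)<.006)).astype(np.uint8)
    k,l,s,c=cv2.connectedComponentsWithStats(dm); j=1+np.argmax(s[1:,4]); q=P[l==j]
    h=cv2.convexHull(q[:,:2].astype(np.float32))[:,0]
    r=least_squares(lambda p:np.hypot(*(h-p[:2]).T)-p[2],[*h.mean(0),.125],loss="soft_l1",f_scale=.002)
    print(n,"disc",r.x,len(q),np.median(q[:,2]))
    bm=m&(abs(P[...,2]-.028)<.006); q=P[bm]; q=q[np.hypot(*(q[:,:2]-r.x[:2]).T)<.3]
    rect=cv2.minAreaRect(q[:,:2].astype(np.float32)); print("base",rect,len(q))
    g=im.max(2)
    hm=m&(P[...,2]>.22)&(P[...,2]<.36)&(g<45)
    k,l,s,c=cv2.connectedComponentsWithStats(hm.astype(np.uint8))
    for j in range(1,k):
        if s[j,4]>60:
            q=P[l==j];print("dark",c[j],q.mean(0),q.max(0),q.min(0)); 
            u,S,v=np.linalg.svd(q-q.mean(0),full_matrices=False);print(v[0])
    pm=m&(abs(P[...,2]-.103)<.006)&(np.hypot(P[...,0]-r.x[0],P[...,1]-r.x[1])>.085)&(np.hypot(P[...,0]-r.x[0],P[...,1]-r.x[1])<.135)
    k,l,s,c=cv2.connectedComponentsWithStats(pm.astype(np.uint8))
    for j in range(1,k):
        if s[j,4]>8:q=P[l==j];print("peg?",c[j],s[j,4],q.mean(0))
f=np.load("top.npz");P=f["P"]
for nm,(u,v) in dict(headTop=(304,115),spray=(208,178),pile=(374,196),cups=(495,250),spoon=(155,322),tubcorner=(280,235),knife=(365,290)).items(): print(nm,P[v,u])
E
```

```text
top disc [0.57584581 0.0544645  0.12413402] 4278 0.04452251271452001
base ((0.6022595763206482, 0.06366635859012604), (0.3620798587799072, 0.5415292978286743), 53.72307586669922) 3141
dark [382.05942275 179.34465195] [ 0.60592814 -0.12374019  0.30585512] [ 0.65147532 -0.10711079  0.31243783] [ 0.56365087 -0.13998256  0.28905142]
[-0.99496091  0.09964577 -0.01111361]
dark [295.26136364 187.89772727] [0.60413117 0.04795193 0.23514985] [0.60773023 0.07520933 0.25193778] [0.60080777 0.02155913 0.2200503 ]
[-0.08369251 -0.99552166 -0.04395655]
peg? [313.25       259.58333333] 48 [0.47346677 0.00832602 0.10195644]
scene disc [0.57560002 0.05361947 0.1231225 ] 2437 0.04495226839174471
base ((0.6114630699157715, 0.06942208111286163), (0.3849929869174957, 0.4394712746143341), 52.48971176147461) 3646
peg? [336.92857143 227.80952381] 42 [0.4744393  0.00809363 0.10190168]
headTop [0.75592125 0.03412173 0.26036476]
spray [0.63866643 0.24584654 0.17792657]
pile [ 0.57282318 -0.10856372  0.30257354]
cups [ 0.49477006 -0.3875039   0.17340003]
spoon [0.32015819 0.39547432 0.00476859]
tubcorner [0.52542291 0.08533638 0.11886814]
knife [ 0.41428941 -0.11883032  0.01181314]
```

```bash
cat >> h.py <<'E'
def rows(targets):
    """targets: (x,y,z, yaw of tool y axis rad[, tilt about press x]) world -> rows"""
    s=ctrl.get_state(); R0=R.from_quat(s["tcp_rot"]); p0=np.array(s["eef_pos"])
    for t in targets:
        y=np.array([np.cos(t[3]),np.sin(t[3]),0]); z=np.array([0,0,-1.]); M=np.c_[np.cross(y,z),y,z]
        Rt=R.from_matrix(M)
        if len(t)>4: Rt=R.from_rotvec(t[4]*np.array([np.cos(YAW),np.sin(YAW),0]))*Rt
        d=R0.inv().apply(np.array(t[:3])-p0)*100; r=(R0.inv()*Rt).as_rotvec()
        print(np.round(np.r_[d,r],2).tolist())
YAW=-.0995; O=np.array([.5757,.054])
def W(x,y,z): # press mm -> world
    c,s=np.cos(YAW),np.sin(YAW); return [O[0]+(c*x-s*y)/1e3,O[1]+(s*x+c*y)/1e3,z/1e3]
E
python3 - <<'E'
from h import *
print(W(52,-173,295),W(56,-173,400))
rows([(*W(55,-173.2,400),1.471)])
E
```

```text
[np.float64(0.6102576947313618), np.float64(-0.12330980157581253), 0.295] [np.float64(0.6142379105617968), np.float64(-0.1237071451842355), 0.4]
[-62.45, -63.69, -16.88, -0.0, -0.0, -0.16]
```

```bash
python3 -m crank '[[0,0,-10,0,0,0],[0,0,-16.9,0,0,0],[0,0,-16.9,0,0,0],[-62.5,-63.7,-16.9,0,0,-0.16],[-62.5,-63.7,-16.9,0,0,-0.16],[-62.5,-63.7,-16.9,0,0,-0.16],[-62.5,-63.7,-16.9,0,0,-0.16],[-62.5,-63.7,-16.9,0,0,-0.16],[-62.5,-63.7,-16.9,0,0,-0.16],[-62.5,-63.7,-16.9,0,0,-0.16]]' 1 40
python3 -c "
from h import *
rows([(*W(55,-173.2,400),1.471)])"
```

```text
time: 1.1
eef_pos: [0.3463, 0.3461, 0.3884]
tcp_rot: [0.05, 0.999, -0.0, -0.0]
contact_force: [-0.3, 0.6, -0.3]
opening: 0.997
finger_force: 0.0
[-31.21, -44.11, -1.15, -0.0, -0.0, 0.0]
```

```bash
python3 -m crank '[[-31.2,-44.1,-1.2,0,0,0],[-31.2,-44.1,-1.2,0,0,0],[-31.2,-44.1,-1.2,0,0,0],[-31.2,-44.1,-1.2,0,0,0],[-31.2,-44.1,-1.2,0,0,0],[-31.2,-44.1,-1.2,0,0,0],[-31.2,-44.1,-1.2,0,0,0],[-31.2,-44.1,-1.2,0,0,0],[-31.2,-44.1,-1.2,0,0,0],[-31.2,-44.1,-1.2,0,0,0]]'
python3 - <<'E'
from h import *
im,d,i=cam("wrist"); cv2.imwrite("pics/w1.png",im); P=cloud(d,i)
m=(P[...,2]>.25)&(P[...,2]<.33)&(im.max(2)<50)&(P[...,1]<-.06)
k,l,s,c=cv2.connectedComponentsWithStats(m.astype(np.uint8))
for j in range(1,k):
    if s[j,4]>200:q=P[l==j];print(c[j],s[j],q.mean(0),np.percentile(q,1,0),np.percentile(q,99,0))
rows([(*W(55,-173.2,273),1.471)])
E
```

```text
time: 2.1
eef_pos: [0.5932, -0.0888, 0.3993]
tcp_rot: [0.05, 0.999, 0.0, -0.0]
contact_force: [0.7, 0.1, 0.1]
opening: 0.999
finger_force: 0.0
[265.27350147 264.31280708] [ 249  209   38  117 3053] [ 0.6053433  -0.12754603  0.30731235] [ 0.56705807 -0.14109872  0.30024831] [ 0.65123752 -0.1111559   0.31010475]
[-2.06, -2.59, 12.45, -0.0, -0.0, -0.01]
```

View pics/w1.png

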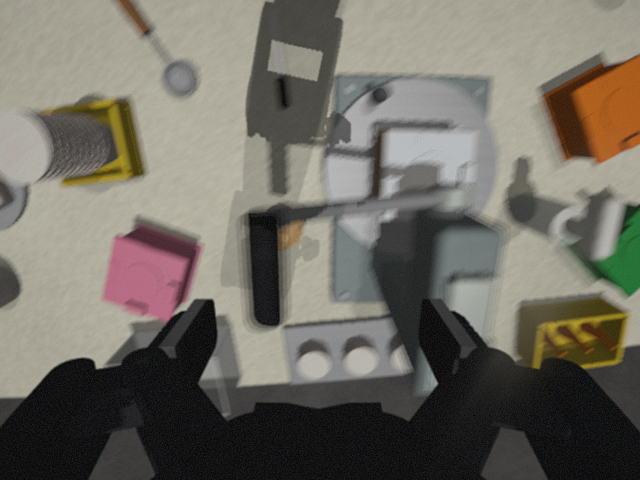

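The wrist view shows the handle bar at (265,265), arm end at its top; the measured centre (0.609, -0.126, 0.293) agrees with the model within 3 mm. Descending over it and gripping.

```bash
python3 -m crank '[[-2,-2.7,0,0,0,-0.01],[-2,-2.7,0,0,0,-0.01],[-2,-2.7,4,0,0,-0.01],[-2,-2.7,8,0,0,-0.01],[-2,-2.7,11,0,0,-0.01],[-2,-2.7,12.5,0,0,-0.01],[-2,-2.7,12.5,0,0,-0.01]]'
python3 -m crank '[[0,0,0,0,0,0],[0,0,0,0,0,0],[0,0,0,0,0,0],[0,0,0,0,0,0],[0,0,0,0,0,0],[0,0,0,0,0,0],[0,0,0,0,0,0],[0,0,0,0,0,0]]' 0 40
```

```text
time: 2.85
eef_pos: [0.6084, -0.1147, 0.2719]
tcp_rot: [0.045, 0.999, 0.001, -0.003]
contact_force: [-0.2, 0.4, 0.4]
opening: 1.002
finger_force: 0.0
time: 3.65
eef_pos: [0.6102, -0.126, 0.2804]
tcp_rot: [0.046, 0.999, -0.012, 0.003]
contact_force: [-4.9, -22.0, 6.0]
opening: 0.337
finger_force: 41.1
```

```bash
python3 -m crank '[[0,-0.5,-0.4,0,0,0],[-0.1,-1.1,-0.8,0,0,0],[-0.1,-1.1,-0.8,0,0,0],[-0.1,-1.1,-0.8,0,0,0]]'
python3 -c "
from h import *
s=ctrl.get_state();print(s['eef_pos'],s['tcp_rot'],s['wrist_torque'],R.from_quat(s['tcp_rot']).as_matrix())"
```

```text
time: 4.05
eef_pos: [0.6098, -0.126, 0.2809]
tcp_rot: [0.045, 0.999, 0.001, -0.001]
contact_force: [2.6, 1.8, -10.6]
opening: 0.333
finger_force: 41.4
[ 0.6098225  -0.12599689  0.28086095] [ 4.49537464e-02  9.98988528e-01  8.07048873e-04 -6.55628761e-04] [-0.22259505 -0.65265692 -0.19301748] [[-0.99595746  0.08981761 -0.00123737]
 [ 0.0898155   0.99595702  0.00167141]
 [ 0.00138249  0.00155352 -0.99999784]]
```

```bash
cat > arc.py <<'E'
from h import *
import sys
def pose(phi,k=.6,d=14):
    th=np.pi/6-phi;t=k*phi
    return np.array([-200*np.cos(th)+d*np.sin(t),200*np.sin(th)-d*np.cos(t)]),t
def arc(base,phis):
    p0,t0=pose(base)
    for f in phis:
        p,t=pose(f);dy,dz=(p-p0)/10; c,s=np.cos(t0),np.sin(t0)
        # tool y=(c,s), tool z=(s,-c) in (y,z)
        print("[0,%.1f,%.1f,%.2f,0,0],"%(dy*c+dz*s,dy*s-dz*c,-(t-t0)),end="")
    print()
E
python3 -c "
from arc import *
arc(0,np.arange(1,11)*.05);arc(.5,.5+np.arange(1,11)*.05)
arc(.98,.98-np.arange(1,11)*.035);arc(.63,.63-np.arange(1,11)*.035);arc(.28,.28-np.arange(1,11)*.03)"
```

```text
[0,-0.4,0.9,-0.03,0,0],[0,-0.8,1.8,-0.06,0,0],[0,-1.2,2.7,-0.09,0,0],[0,-1.5,3.6,-0.12,0,0],[0,-1.7,4.6,-0.15,0,0],[0,-1.9,5.5,-0.18,0,0],[0,-2.1,6.5,-0.21,0,0],[0,-2.2,7.5,-0.24,0,0],[0,-2.3,8.5,-0.27,0,0],[0,-2.3,9.5,-0.30,0,0],
[0,-0.3,1.0,-0.03,0,0],[0,-0.5,1.9,-0.06,0,0],[0,-0.6,2.9,-0.09,0,0],[0,-0.7,3.9,-0.12,0,0],[0,-0.8,4.9,-0.15,0,0],[0,-0.8,5.9,-0.18,0,0],[0,-0.7,6.9,-0.21,0,0],[0,-0.6,7.8,-0.24,0,0],[0,-0.5,8.8,-0.27,0,0],[0,-0.3,9.8,-0.30,0,0],
[0,0.1,-0.7,0.02,0,0],[0,0.2,-1.4,0.04,0,0],[0,0.3,-2.1,0.06,0,0],[0,0.4,-2.7,0.08,0,0],[0,0.6,-3.4,0.11,0,0],[0,0.8,-4.1,0.13,0,0],[0,1.0,-4.7,0.15,0,0],[0,1.3,-5.4,0.17,0,0],[0,1.5,-6.0,0.19,0,0],[0,1.8,-6.7,0.21,0,0],
[0,0.2,-0.7,0.02,0,0],[0,0.4,-1.3,0.04,0,0],[0,0.6,-2.0,0.06,0,0],[0,0.8,-2.6,0.08,0,0],[0,1.1,-3.3,0.11,0,0],[0,1.4,-3.9,0.13,0,0],[0,1.7,-4.5,0.15,0,0],[0,2.0,-5.1,0.17,0,0],[0,2.3,-5.7,0.19,0,0],[0,2.7,-6.3,0.21,0,0],
[0,0.2,-0.5,0.02,0,0],[0,0.5,-1.1,0.04,0,0],[0,0.7,-1.6,0.05,0,0],[0,1.0,-2.1,0.07,0,0],[0,1.3,-2.7,0.09,0,0],[0,1.6,-3.2,0.11,0,0],[0,1.9,-3.7,0.13,0,0],[0,2.2,-4.1,0.14,0,0],[0,2.6,-4.6,0.16,0,0],[0,2.9,-5.1,0.18,0,0],
```

```bash
python3 -m crank '[[0,-0.4,0.9,-0.03,0,0],[0,-0.8,1.8,-0.06,0,0],[0,-1.2,2.7,-0.09,0,0],[0,-1.5,3.6,-0.12,0,0],[0,-1.7,4.6,-0.15,0,0],[0,-1.9,5.5,-0.18,0,0],[0,-2.1,6.5,-0.21,0,0],[0,-2.2,7.5,-0.24,0,0],[0,-2.3,8.5,-0.27,0,0],[0,-2.3,9.5,-0.30,0,0]]' 0 60
```

```text
time: 5.05
eef_pos: [0.6078, -0.1473, 0.1931]
tcp_rot: [0.044, 0.987, 0.155, 0.006]
contact_force: [-7.0, 9.5, 7.0]
opening: 0.327
finger_force: 65.9
```

```bash
python3 -m crank '[[0,-0.3,1,-0.03,0,0],[0,-0.5,1.9,-0.06,0,0],[0,-0.6,2.9,-0.09,0,0],[0,-0.7,3.9,-0.12,0,0],[0,-0.8,4.9,-0.15,0,0],[0,-0.8,5.9,-0.18,0,0],[0,-0.7,6.9,-0.21,0,0],[0,-0.6,7.8,-0.24,0,0],[0,-0.5,8.8,-0.27,0,0],[0,-0.4,9.5,-0.29,0,0]]'
python3 -m crank '[[0,0,0,0,0,0],[0,0,0,0,0,0]]'
python3 - <<'E'
from h import *
for n in ("top",):
    im,d,i=cam(n);P=cloud(d,i);cv2.imwrite("pics/t2.png",cv2.resize(im[80:300,200:480],None,fx=2.5,fy=2.5))
im,d,i=cam("scene");cv2.imwrite("pics/s2.png",cv2.resize(im[180:380,220:440],None,fx=2.7,fy=2.7))
E
```

```text
time: 6.05
eef_pos: [0.6101, -0.1267, 0.1026]
tcp_rot: [0.042, 0.955, 0.294, 0.013]
contact_force: [-18.2, -13.1, 35.7]
opening: 0.333
finger_force: 73.5
time: 6.25
eef_pos: [0.61, -0.1271, 0.1036]
tcp_rot: [0.041, 0.955, 0.294, 0.013]
contact_force: [-13.2, -5.3, 18.8]
opening: 0.328
finger_force: 71.4
```

View pics/s2.png

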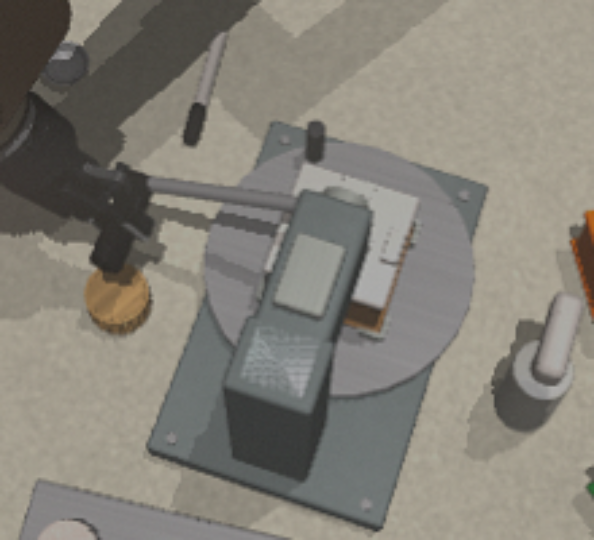

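The lever is down at its stop: bar estimated at z about 0.117 against 0.1196 expected, with force well over the spring's. The lid pile at (118,298) is standing, and I'm easing up at about 0.35 rad/s.

```bash
python3 -m crank '[[0,0.1,-0.7,0.02,0,0],[0,0.2,-1.4,0.04,0,0],[0,0.3,-2.1,0.06,0,0],[0,0.4,-2.7,0.08,0,0],[0,0.6,-3.4,0.11,0,0],[0,0.8,-4.1,0.13,0,0],[0,1,-4.7,0.15,0,0],[0,1.3,-5.4,0.17,0,0],[0,1.5,-6,0.19,0,0],[0,1.8,-6.7,0.21,0,0]]'
python3 -m crank '[[0,0.2,-0.7,0.02,0,0],[0,0.4,-1.3,0.04,0,0],[0,0.6,-2,0.06,0,0],[0,0.8,-2.6,0.08,0,0],[0,1.1,-3.3,0.11,0,0],[0,1.4,-3.9,0.13,0,0],[0,1.7,-4.5,0.15,0,0],[0,2,-5.1,0.17,0,0],[0,2.3,-5.7,0.19,0,0],[0,2.7,-6.3,0.21,0,0]]'
python3 -m crank '[[0,0.2,-0.5,0.02,0,0],[0,0.5,-1.1,0.04,0,0],[0,0.7,-1.6,0.05,0,0],[0,1,-2.1,0.07,0,0],[0,1.3,-2.7,0.09,0,0],[0,1.6,-3.2,0.11,0,0],[0,1.9,-3.7,0.13,0,0],[0,2.2,-4.1,0.14,0,0],[0,2.6,-4.6,0.16,0,0],[0,2.9,-5,0.17,0,0]]'
```

```text
time: 7.35
eef_pos: [0.6079, -0.1456, 0.1636]
tcp_rot: [0.043, 0.981, 0.19, 0.008]
contact_force: [-2.5, 5.5, 4.8]
opening: 0.325
finger_force: 67.8
time: 8.35
eef_pos: [0.608, -0.1434, 0.2311]
tcp_rot: [0.044, 0.995, 0.087, 0.003]
contact_force: [1.0, 10.0, -5.0]
opening: 0.326
finger_force: 64.0
time: 9.35
eef_pos: [0.6097, -0.1257, 0.2814]
tcp_rot: [0.044, 0.999, -0.001, -0.001]
contact_force: [7.9, -4.2, -22.8]
opening: 0.326
finger_force: 60.5
```

```bash
python3 -m crank '[[0,0,0.4,0,0,0],[0,0,0.6,0,0,0],[0,0,0.6,0,0,0]]' 
python3 -m crank '[[0,0,0,0,0,0],[0,0,0,0,0,0],[0,0,0,0,0,0],[0,0,0,0,0,0],[0,0,0,0,0,0]]' 1 
python3 -m crank '[[0,0,-3,0,0,0],[0,0,-7,0,0,0],[0,0,-11,0,0,0],[0,0,-11,0,0,0],[0,0,-11,0,0,0]]'
python3 - <<'E'
from h import *
im,d,i=cam("wrist");P=cloud(d,i)
m=(P[...,2]>.2)&(P[...,2]<.33)&(im.max(2)<50)&(P[...,1]<-.06)
k,l,s,c=cv2.connectedComponentsWithStats(m.astype(np.uint8))
for j in range(1,k):
    if s[j,4]>200:q=P[l==j];print(c[j],s[j],q.mean(0),np.percentile(q,1,0),np.percentile(q,99,0))
pg=W(112*np.cos(np.radians(210)),112*np.sin(np.radians(210)),103);print(pg)
rows([(pg[0],pg[1],.39,1.471),(pg[0],pg[1],.076,1.471)])
E
```

```text
time: 9.65
eef_pos: [0.6099, -0.1264, 0.28]
tcp_rot: [0.045, 0.999, -0.0, 0.0]
contact_force: [-0.9, 1.3, -1.4]
opening: 0.327
finger_force: 62.7
time: 10.15
eef_pos: [0.61, -0.126, 0.2785]
tcp_rot: [0.045, 0.999, 0.0, 0.0]
contact_force: [0.6, -1.0, -0.0]
opening: 0.997
finger_force: 0.0
time: 10.65
eef_pos: [0.6103, -0.126, 0.39]
tcp_rot: [0.045, 0.999, -0.0, 0.002]
contact_force: [-0.0, -0.3, -0.2]
opening: 0.998
finger_force: 0.0
[317.67158672 238.42763428] [ 297  177   44  127 4878] [ 0.60494011 -0.12536234  0.30631806] [ 0.56514018 -0.14086834  0.29791133] [ 0.65045771 -0.10938582  0.31006406]
[np.float64(0.47362208487443114), np.float64(0.007912048823828538), 0.103]
[14.76, 12.1, -0.21, 0.0, -0.0, 0.01]
[14.75, 12.1, 31.19, 0.0, -0.0, 0.01]
```

```bash
python3 -m crank '[[5,4,0,0,0,0],[10,8,0,0,0,0],[14.8,12.1,0,0,0,0.01],[14.8,12.1,0,0,0,0.01],[14.8,12.1,5,0,0,0.01],[14.8,12.1,10,0,0,0.01],[14.8,12.1,15,0,0,0.01],[14.8,12.1,18,0,0,0.01],[14.8,12.1,18,0,0,0.01],[14.8,12.1,18,0,0,0.01]]' 0.7
python3 - <<'E'
from h import *
print(ctrl.get_state()["eef_pos"])
im,d,i=cam("wrist");P=cloud(d,i);cv2.imwrite("pics/w3.png",im)
m=(abs(P[...,2]-.103)<.008)&(np.hypot(P[...,0]-.474,P[...,1]-.008)<.03)
q=P[m];print(len(q),q.mean(0),q.min(0),q.max(0))
rows([(.474,.008,.068,1.471)])
E
```

```text
time: 11.7
eef_pos: [0.4728, 0.0079, 0.2075]
tcp_rot: [0.05, 0.999, 0.0, -0.001]
contact_force: [0.0, 0.0, 0.4]
opening: 0.699
finger_force: 0.0
[0.47279244 0.00794382 0.2075157 ]
463 [0.47294148 0.00645861 0.10211897] [ 0.46504327 -0.00221681  0.09506265] [0.48231517 0.01515239 0.10478673]
[0.02, 0.03, 14.14, -0.0, 0.0, 0.0]
```

View pics/w3.png

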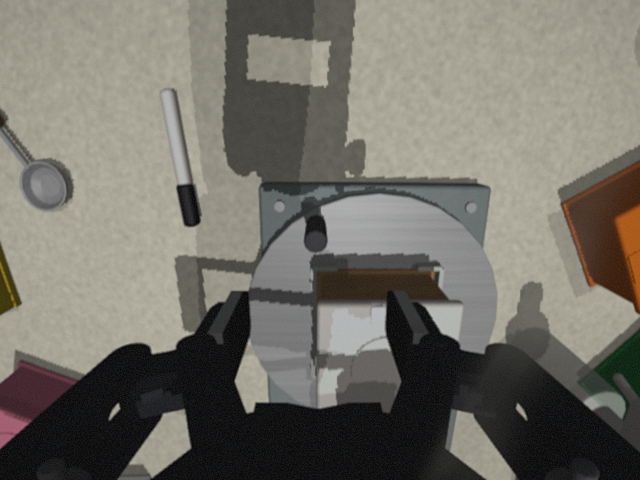

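The wrist view shows the peg at (316,240) between the fingers (216 to 400), measured at (0.473, 0.0065, 0.102), which matches the model. Descending on it.

```bash
python3 -m crank '[[-0.1,-0.1,4,0,0,0],[-0.1,-0.1,8,0,0,0],[-0.1,-0.1,11,0,0,0],[-0.1,-0.1,13,0,0,0],[-0.1,-0.1,14,0,0,0],[-0.1,-0.1,14,0,0,0]]'
python3 -m crank '[[0,0,0,0,0,0],[0,0,0,0,0,0],[0,0,0,0,0,0],[0,0,0,0,0,0],[0,0,0,0,0,0],[0,0,0,0,0,0]]' 0 40
python3 -c "
from h import *
a=np.array([9.7,-5.6])
for n in range(1,11):
    f=.08*n;c,s=np.cos(f),np.sin(f);x=np.array([a[0]*c-a[1]*s,a[0]*s+a[1]*c])-a;print('[%.1f,%.1f,0,0,0,%.2f],'%(*x,f),end='')"
```

```text
time: 12.35
eef_pos: [0.475, 0.0065, 0.0689]
tcp_rot: [0.05, 0.999, -0.0, 0.0]
contact_force: [0.3, -0.8, -1.1]
opening: 0.702
finger_force: 0.0
time: 12.95
eef_pos: [0.4753, 0.0064, 0.07]
tcp_rot: [0.05, 0.999, -0.0, 0.001]
contact_force: [-1.3, -1.0, 5.6]
opening: 0.196
finger_force: 39.1
[0.4,0.8,0,0,0,0.08],[0.8,1.6,0,0,0,0.16],[1.1,2.5,0,0,0,0.24],[1.3,3.3,0,0,0,0.32],[1.4,4.2,0,0,0,0.40],[1.5,5.1,0,0,0,0.48],[1.5,6.0,0,0,0,0.56],[1.4,6.9,0,0,0,0.64],[1.3,7.8,0,0,0,0.72],[1.1,8.7,0,0,0,0.80],
```

```bash
python3 -m crank '[[0.4,0.8,0,0,0,0.08],[0.8,1.6,0,0,0,0.16],[1.1,2.5,0,0,0,0.24],[1.3,3.3,0,0,0,0.32],[1.4,4.2,0,0,0,0.4],[1.5,5.1,0,0,0,0.48],[1.5,6,0,0,0,0.56],[1.4,6.9,0,0,0,0.64],[1.3,7.8,0,0,0,0.72],[1.1,8.7,0,0,0,0.8]]'
```

```text
time: 13.95
eef_pos: [0.4739, 0.0939, 0.07]
tcp_rot: [0.436, 0.9, 0.0, 0.002]
contact_force: [1.7, -4.6, 2.1]
opening: 0.195
finger_force: 39.4
```

```bash
python3 -m crank '[[0.4,0.8,0,0,0,0.08],[0.8,1.6,0,0,0,0.16],[1.1,2.5,0,0,0,0.24],[1.3,3.3,0,0,0,0.32],[1.4,4.2,0,0,0,0.4],[1.5,5.1,0,0,0,0.48],[1.5,6,0,0,0,0.56],[1.4,6.9,0,0,0,0.64],[1.3,7.8,0,0,0,0.72],[1.2,8.5,0,0,0,0.78]]'
python3 -m crank '[[0,0,0,0,0,0],[0,0,0,0,0,0]]'
python3 -c "
from h import *
p=ctrl.get_state()['eef_pos'];print('psi',np.radians(210)+YAW-np.arctan2(p[1]-O[1],p[0]-O[0]), np.hypot(p[1]-O[1],p[0]-O[0]))"
```

```text
time: 14.95
eef_pos: [0.5333, 0.1538, 0.07]
tcp_rot: [0.745, 0.667, -0.001, 0.003]
contact_force: [1.8, -14.3, 4.1]
opening: 0.197
finger_force: 39.8
time: 15.15
eef_pos: [0.5336, 0.1539, 0.0701]
tcp_rot: [0.745, 0.667, 0.0, 0.003]
contact_force: [2.6, -10.1, 3.9]
opening: 0.198
finger_force: 40.1
psi 1.5961876170034692 0.10843674535047719
```

```bash
python3 -m crank '[[0,0,0,0,0,0],[0,0,0,0,0,0],[0,0,0,0,0,0],[0,0,0,0,0,0]]' 0.6
python3 -m crank '[[0,0,-3,0,0,0],[0,0,-7,0,0,0],[0,0,-12,0,0,0],[0,0,-17,0,0,0],[0,0,-22,0,0,0],[0,0,-27,0,0,0],[0,0,-32,0,0,0],[0,0,-32,0,0,0],[0,0,-32,0,0,0]]'
python3 - <<'E'
from h import *
im,d,i=cam("top");P=cloud(d,i);cv2.imwrite("pics/t4.png",cv2.resize(im[80:310,180:440],None,fx=2.4,fy=2.4))
rr=np.hypot(P[...,0]-O[0],P[...,1]-O[1])
m=(abs(P[...,2]-.103)<.007)&(rr>.085)&(rr<.13)&(im.max(2)<90)
q=P[m];print(len(q));p=q.mean(0) if len(q) else np.zeros(3);print(p,'psi',np.radians(210)+YAW-np.arctan2(p[1]-O[1],p[0]-O[0]))
rows([(*W(53,-175,392),1.475)])
E
```

```text
time: 15.55
eef_pos: [0.5307, 0.157, 0.0681]
tcp_rot: [0.744, 0.668, -0.0, -0.0]
contact_force: [-0.4, -0.1, 0.3]
opening: 0.603
finger_force: 0.0
time: 16.45
eef_pos: [0.5314, 0.157, 0.3901]
tcp_rot: [0.744, 0.668, 0.002, 0.001]
contact_force: [-0.4, -0.5, 0.4]
opening: 0.598
finger_force: 0.0
32
[0.53205479 0.15612631 0.10201561] psi 1.5910229960361988
[-27.19, 11.04, -0.44, -0.0, -0.0, -1.58]
```

View pics/t4.png

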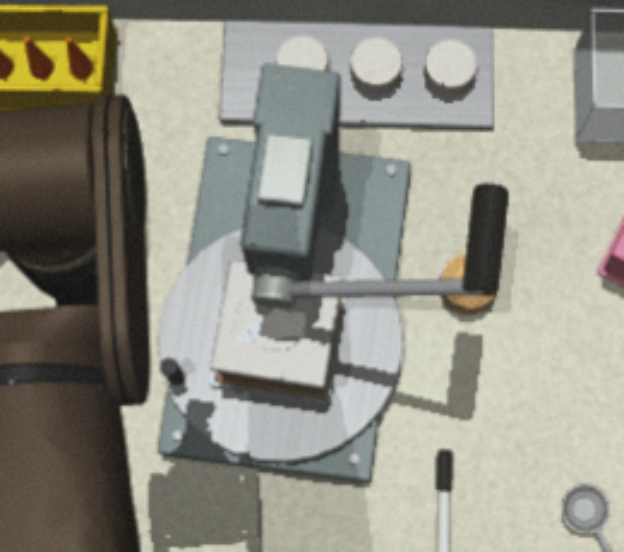

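The peg at (172,372) puts the turntable at about 1.59 rad, the tub has turned with it, and the lever is at rest. Going back to the handle.

```bash
python3 -m crank '[[-27.2,11,-0.4,0,0,-1.58],[-27.2,11,-0.4,0,0,-1.58],[-27.2,11,-0.4,0,0,-1.58],[-27.2,11,-0.4,0,0,-1.58],[-27.2,11,-0.4,0,0,-1.58],[-27.2,11,-0.4,0,0,-1.58],[-27.2,11,-0.4,0,0,-1.58],[-27.2,11,-0.4,0,0,-1.58],[-27.2,11,-0.4,0,0,-1.58],[-27.2,11,-0.4,0,0,-1.58]]' 1
python3 -m crank '[[0,0,0,0,0,0]]'
python3 -c "
from h import *
rows([(.610,-.1258,.392,1.481),(.61,-.1258,.279,1.481)])"
```

```text
time: 17.5
eef_pos: [0.6102, -0.1257, 0.3884]
tcp_rot: [0.107, 0.994, 0.001, -0.003]
contact_force: [0.3, -0.0, -0.4]
opening: 1.0
finger_force: 0.0
time: 17.6
eef_pos: [0.6102, -0.1255, 0.3889]
tcp_rot: [0.11, 0.994, 0.001, -0.003]
contact_force: [0.3, -0.6, -0.1]
opening: 1.0
finger_force: 0.0
[0.02, -0.04, -0.31, 0.0, -0.01, -0.13]
[-0.04, -0.05, 10.99, 0.0, -0.01, -0.13]
```

```bash
python3 -m crank '[[0,0,0,0,0,-0.13],[0,0,3,0,0,-0.13],[0,0,7,0,0,-0.13],[0,0,10,0,0,-0.13],[0,0,11,0,0,-0.13],[0,0,11,0,0,-0.13],[0,0,11,0,0,-0.13]]'
python3 -m crank '[[0,0,0,0,0,0],[0,0,0,0,0,0],[0,0,0,0,0,0],[0,0,0,0,0,0],[0,0,0,0,0,0],[0,0,0,0,0,0],[0,0,0,0,0,0]]' 0 60
```

```text
time: 18.3
eef_pos: [0.6114, -0.1258, 0.2836]
tcp_rot: [0.046, 0.999, -0.0, 0.001]
contact_force: [-0.1, 0.3, 1.3]
opening: 0.995
finger_force: 0.0
time: 19.0
eef_pos: [0.6111, -0.1263, 0.2834]
tcp_rot: [0.046, 0.999, -0.001, 0.001]
contact_force: [-1.5, -1.8, 4.1]
opening: 0.33
finger_force: 59.2
```

```bash
python3 -m crank '[[0,-0.4,0.9,-0.03,0,0],[0,-0.8,1.8,-0.06,0,0],[0,-1.2,2.7,-0.09,0,0],[0,-1.5,3.6,-0.12,0,0],[0,-1.7,4.6,-0.15,0,0],[0,-1.9,5.5,-0.18,0,0],[0,-2.1,6.5,-0.21,0,0],[0,-2.2,7.5,-0.24,0,0],[0,-2.3,8.5,-0.27,0,0],[0,-2.3,9.5,-0.3,0,0]]'
python3 -m crank '[[0,-0.3,1,-0.03,0,0],[0,-0.5,1.9,-0.06,0,0],[0,-0.6,2.9,-0.09,0,0],[0,-0.7,3.9,-0.12,0,0],[0,-0.8,4.9,-0.15,0,0],[0,-0.8,5.9,-0.18,0,0],[0,-0.7,6.9,-0.21,0,0],[0,-0.6,7.8,-0.24,0,0],[0,-0.5,8.8,-0.27,0,0],[0,-0.3,9.8,-0.3,0,0]]'
python3 -m crank '[[0,0,0,0,0,0],[0,0,0,0,0,0],[0,0,0,0,0,0]]'
```

```text
time: 20.0
eef_pos: [0.6089, -0.1484, 0.19]
tcp_rot: [0.046, 0.987, 0.152, 0.007]
contact_force: [-5.6, -3.2, 9.6]
opening: 0.327
finger_force: 63.4
time: 21.0
eef_pos: [0.6118, -0.127, 0.1023]
tcp_rot: [0.04, 0.954, 0.296, 0.014]
contact_force: [-30.6, -26.9, 56.3]
opening: 0.326
finger_force: 74.9
time: 21.3
eef_pos: [0.6116, -0.1275, 0.1034]
tcp_rot: [0.04, 0.954, 0.295, 0.014]
contact_force: [-21.6, -15.4, 37.7]
opening: 0.327
finger_force: 72.7
```

```bash
python3 -m crank '[[0,0.1,-0.7,0.02,0,0],[0,0.2,-1.4,0.04,0,0],[0,0.3,-2.1,0.06,0,0],[0,0.4,-2.7,0.08,0,0],[0,0.6,-3.4,0.11,0,0],[0,0.8,-4.1,0.13,0,0],[0,1,-4.7,0.15,0,0],[0,1.3,-5.4,0.17,0,0],[0,1.5,-6,0.19,0,0],[0,1.8,-6.7,0.21,0,0]]'
python3 -m crank '[[0,0.2,-0.7,0.02,0,0],[0,0.4,-1.3,0.04,0,0],[0,0.6,-2,0.06,0,0],[0,0.8,-2.6,0.08,0,0],[0,1.1,-3.3,0.11,0,0],[0,1.4,-3.9,0.13,0,0],[0,1.7,-4.5,0.15,0,0],[0,2,-5.1,0.17,0,0],[0,2.3,-5.7,0.19,0,0],[0,2.7,-6.3,0.21,0,0]]'
python3 -m crank '[[0,0.2,-0.5,0.02,0,0],[0,0.5,-1.1,0.04,0,0],[0,0.7,-1.6,0.05,0,0],[0,1,-2.1,0.07,0,0],[0,1.3,-2.7,0.09,0,0],[0,1.6,-3.2,0.11,0,0],[0,1.9,-3.7,0.13,0,0],[0,2.2,-4.1,0.14,0,0],[0,2.6,-4.6,0.16,0,0],[0,2.9,-5,0.17,0,0]]'
python3 -m crank '[[0,0,0,0,0,0],[0,0,0,0,0,0]]'
```

```text
time: 22.3
eef_pos: [0.6096, -0.1456, 0.1585]
tcp_rot: [0.045, 0.98, 0.193, 0.009]
contact_force: [3.3, -0.5, 3.0]
opening: 0.329
finger_force: 66.7
time: 23.3
eef_pos: [0.6097, -0.145, 0.2272]
tcp_rot: [0.045, 0.995, 0.088, 0.005]
contact_force: [5.9, -2.2, 0.4]
opening: 0.33
finger_force: 63.4
time: 24.3
eef_pos: [0.6116, -0.1266, 0.2819]
tcp_rot: [0.046, 0.999, 0.002, 0.002]
contact_force: [7.0, -3.5, -0.5]
opening: 0.329
finger_force: 60.7
time: 24.5
eef_pos: [0.6116, -0.1266, 0.2819]
tcp_rot: [0.046, 0.999, 0.002, 0.002]
contact_force: [6.3, -3.5, 0.4]
opening: 0.334
finger_force: 60.9
```

```bash
python3 -m crank '[[0,0.1,-0.2,0,0,0],[0,0.2,-0.4,0,0,0],[0,0.2,-0.6,0,0,0],[0,0.2,-0.6,0,0,0]]'
python3 -m crank '[[0,0,0.2,0,0,0],[0,0,0.3,0,0,0]]'
python3 -m crank '[[0,0,0,0,0,0],[0,0,0,0,0,0],[0,0,0,0,0,0],[0,0,0,0,0,0],[0,0,0,0,0,0]]' 1
python3 -m crank '[[0,0,-3,0,0,0],[0,0,-7,0,0,0],[0,0,-11,0,0,0],[4,-5,-11,0,0,0],[8,-10,-11,0,0,0],[10,-14,-11,0,0,0],[10,-14,-11,0,0,0],[10,-14,-11,0,0,0]]'
python3 - <<'E'
from h import *
im,d,i=cam("top");P=cloud(d,i);a=im[80:310,200:440]
im2,d2,i2=cam("scene");P2=cloud(d2,i2);b=im2[200:330,270:420]
cv2.imwrite("pics/f.png",np.hstack([cv2.resize(a,(400,383)),cv2.resize(b,(400,383))]))
for n,p,m_ in(("top",P,im),("scene",P2,im2)):
    m=(p[...,2]>.2)&(p[...,2]<.33)&(m_.max(2)<50)&(abs(p[...,1]+.125)<.05)&(abs(p[...,0]-.61)<.06);print(n,p[m].mean(0) if m.any() else 0)
E
```

```text
time: 24.9
eef_pos: [0.6115, -0.126, 0.2829]
tcp_rot: [0.046, 0.999, 0.002, 0.0]
contact_force: [11.9, -8.5, -12.5]
opening: 0.323
finger_force: 60.6
time: 25.1
eef_pos: [0.6116, -0.1262, 0.2825]
tcp_rot: [0.046, 0.999, 0.001, 0.001]
contact_force: [8.1, -7.6, -2.8]
opening: 0.329
finger_force: 61.4
time: 25.6
eef_pos: [0.6108, -0.1226, 0.2842]
tcp_rot: [0.045, 0.999, 0.005, -0.0]
contact_force: [-0.9, -0.4, -0.0]
opening: 1.0
finger_force: 0.0
time: 26.4
eef_pos: [0.497, -0.2565, 0.393]
tcp_rot: [0.048, 0.999, 0.005, 0.0]
contact_force: [0.5, 0.5, -0.8]
opening: 1.0
finger_force: 0.0
top [ 0.60506532 -0.12342624  0.30562411]
scene [ 0.56982735 -0.12360559  0.30532634]
```

View pics/f.png

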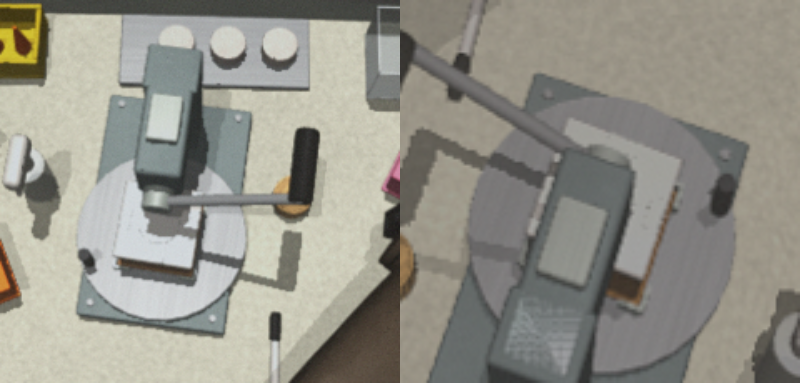

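```bash
python3 - <<'E'
from h import *
c,s=np.cos(YAW),np.sin(YAW)
for n in("top","scene"):
    im,d,i=cam(n);P=cloud(d,i);a=P[...,0]-O[0];b=P[...,1]-O[1];x=(c*a+s*b)*1e3;y=(-s*a+c*b)*1e3;z=P[...,2]*1e3
    for nm,X,Y in(("tab_a",0,-46),("flush_opp",0,46),("front",-46,0),("tab_b",46,0),("lid",-35,35)):
        m=(abs(x-X)<6)&(abs(y-Y)<6)&(z>105)&(z<145);print(n,nm,m.sum(),np.median(z[m]) if m.any() else None)
E
```

```text
top tab_a 28 120.4942744590316
top flush_opp 29 120.28910421196248
top front 28 120.71708066749909
top tab_b 0 None
top lid 27 120.1071029131291
scene tab_a 7 119.0736760676756
scene flush_opp 25 120.56540040136387
scene front 22 121.01783831570012
scene tab_b 0 None
scene lid 20 119.42252726779623
```

Tab_a is flush, the second stroke reached the same stop, and the lever is at rest with everything standing. Handing in.

```bash
python3 -c "
from plant import ctrl
print(ctrl.sign_off())"
```

```text
the job is handed in; nothing more can be done
None
```

I pulled the lever to its bottom stop on both tabs, eased it up over about 3 s each time, turned the turntable to about 1.59 rad in between, and handed in at about 27 s with the lever at rest; tab_a measured flush, but tab_b is hidden under the head, so I judge it only from the second stroke reaching the same stop.

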